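# Touch open the ribbon cupboard at the gift-packing table

## Robot

A 6-joint arm with a two-finger parallel gripper is mounted at the origin on the work surface. World frame = base frame: x ahead of the robot, y to its left, z up, the work surface at z = 0. Lengths are in m, angles in rad, forces in N, time in s.
With the tool pointing down it reaches from about 0.375 to 0.9 m from the base axis. Payload 3.1 kg.
Tool frame: the origin (TCP) lies at the very end of the fingers, on their centre line; the grasp point (between the pads) lies 19 mm behind it; z points along the fingers, y is the line along which they close (so a half turn about z gives the same grasp; the last joint's range is limited). The gripper opens to 85 mm and grips with 20 to 120 N. Pads are 22 mm wide; open, the fingers measure 114 mm over their backs; the gripper's body (76 mm by 85 mm) begins 54 mm behind the grasp point. The pads swing forward as they close: fully open they stand 13 mm farther back than shut.
Start: joints at [1.028, 0.527, 1.433, -0, 1.181, -0.178], TCP at [0.223, 0.584, 0.231] pointing down, gripper open.
Joint ranges: [-3.08, 3.08], [-0.75, 2.2], [0.22, 2.44], [-1.43, 4.57], [0, 2.65], [-2.85, 2.85]. Speed limits (rad/s): [2.79, 2.79, 3.14, 3.14, 3.14, 3.14].

## Interface

Orientations are given as a unit quaternion [w, x, y, z].
In Python, from plant import arm gives the robot as it stands. Calls block until the motion is done:
- arm.goto(position, orientation): joint-space move of the TCP to a pose.
- arm.line_to(position, attitude=None, v=0.15, stop_force=None): straight line of the TCP; attitude=None keeps the orientation; v is the mean speed in m/s. With stop_force (N) it stops when the force on the tool has changed by that much, and returns True; else False.
- arm.movej(angles): joint-space move.
- arm.let_go() and arm.close_gripper(effort=None): open the fingers fully, or close them until they stop; effort is the grip in N (None keeps the last).
- arm.pause(seconds).
- arm.solve_ik(position, orientation): joint angles nearest the present ones, or None.
- arm.grab_frame(name): name is "scene" or "top" or "wrist"; returns the picture (480x640x3 uint8, blue, green, red); there is no depth.
- arm.camera_info(name): a dict with "fx", "fy", "cx", "cy" (pixels), "position" and "attitude" of the camera in the world; the wrist camera has in their place "T_tool_cam" (4x4, takes a point from camera to tool coordinates, whose origin is the TCP and whose axes are the flange's). Camera axes: x right, y up, looking along -z (the intrinsics and any distortion apply to the point x, -y, -z); pixel columns grow to the right and rows downward; lengths in m; the calibration is good to about 2 mm. A picture is of the moment at which its call begins: read the wrist's pose just before it. camera_info takes no time and is no camera call.
A pose or a line that the arm cannot do raises arm.Unreachable and nothing moves.
- arm.finish_job(): hands the job in; it is judged then, once.
Readings, each from a call of its own:
- arm.get_t(): time.
- arm.get_q(): joint angles.
- arm.get_joint_vel(): joint speeds.
- arm.get_joint_torque(): joint torques, N m.
- arm.get_ee_pos(): TCP position.
- arm.get_ee_rot(): TCP orientation.
- arm.get_force(): force on the tool from outside, world axes, zero at the start.
- arm.get_ft_torque(): the same for the moment, N m.
- arm.get_opening(): finger opening in m.
- arm.get_grasp_force(): force on a finger pad.
Only numpy, scipy, OpenCV 4.12 (cv2) and the standard library are available. Lean on these libraries where they do the work, as an engineer would, in place of code of your own. Each camera call takes 0.05 s, during which the arm holds its last target. There are 200 camera calls.

## Task

Get the small ribbon cupboard on the packing table open, using only the fingertips or the outside of the fingers: nothing is to be pinched, lifted or carried. First slide the foil-tray gift parcel that stands before the cupboard gently along the table until it is clear of the door's swing; then press the handleless door in (its round steel touch plate shows where) so that the catch lets go and its spring pushes the door ajar, and push the door from behind its free edge until it stands wide open, about square to the cupboard. The door must not bump the parcel, and everything else stays where it is.

Things in the scene. Friction and masses are not known exactly. Their poses are not given: they have to be found in the camera images.
- cupboard: Plywood table-top cupboard, fixed, 220 mm deep (its x), 250 wide (its y), 250 high. Origin: centre of its underside. Its -x side is the open front, covered by one dark green handleless door, hinged on the -y side, free edge on the +y side (nearer the robot). Closed, the door's back face lies 6 mm in front of the cupboard's front edge, its front face 132 mm from the origin along -x.
- door (a joint): Door angle, rad: about 0 closed and caught, negative pressed in (stop at -0.024), growing as it opens (stop at 1.75); 1.57 is square to the cupboard. The catch lets go for good at about -0.012; once the finger is away, a spring plunger pushes the door to about 0.27 within 1 s. From there it swings freely with slight friction (0.06 N m) and stays where it is left.
- touch_plate (a point): Centre of the outer face of the round steel touch plate on the door's front, 38 mm across, 1.5 mm proud; 180 mm from the hinge line, 205 mm above the table; moves with the door. Press along the cupboard's +x: about 7 N moves it, it lets go 2.5 mm in, hard stop 4 mm in. Then back off at least 90 mm: it follows the finger by about 50 mm.
- door_hinge (a point): Point on the door's upright hinge line at the height of the door's top (248 mm), in the plane of its back face.
- door_edge (a point): Top corner of the door's back face at the free edge, 250 mm from the hinge line, 248 mm above the table; moves with the door. When the door is ajar the gap between it and the cupboard's front edge is about 70 mm here: room for closed fingers pointing down. The plunger (12 mm thick, 180 mm from the hinge, 222 mm up) crosses the gap.
- door_front: The green front half of the door, a panel 250 mm wide, 8 mm thick, from 4 to 248 mm above the table; turns with the door. Origin on the hinge line at table height; its +y points from the hinge to the free edge, its +x from the front to the back of the door. The outer face is at x = -16 mm.
- door_back: The plywood back half of the door, 8 mm thick; same origin and axes as door_front; the back face is at x = 0.
- parcel: Foil loaf tray with a cream paper-wrapped cake, black ribbon and red berries, in the way of the door. 150 mm long (its x), 95 wide (its y) over the rim; foot 132 x 78; solid up to 60 mm, rim band 44 to 60 mm up. 0.3 to 0.6 kg, slides on its foot. Origin: centre of its underside. The foil dents under more than 25 N. It is clear when no part is within 250 mm of the hinge line.
- gift: Second foil tray, same size, wrapped in brown paper, on the right of the table; a bystander, to be left where it stands. Origin: centre of its underside.
- spool_red: Red ribbon reel beside the cupboard, standing on end: cylinder 62 mm across, 55 mm high, white flanges; a bystander, to be left where it stands. Origin: centre of its underside.
- spool_navy: Dark blue ribbon reel, standing on end: cylinder 62 mm across, 55 mm high, white flanges; a bystander, to be left where it stands. Origin: centre of its underside.
- honey: Amber honey jar, 60 mm across, 85 mm high; a bystander, to be left where it stands. Origin: centre of its underside.
- jam: Dark red jam jar with white cap, 60 mm across, 85 mm high, standing on top of the cupboard towards its back; a bystander, to be left where it stands. Origin: centre of its underside.
- tape: Black desk tape dispenser, 150 x 58 x 91 mm; a bystander, to be left where it stands. Origin: centre of its underside.
- stapler: Red and black stapler, 135 x 34 mm, 50 mm high, lying on top of the cupboard towards its back; a bystander, to be left where it stands. Origin: centre of its underside.
Things that resemble listed ones, but are neither listed nor needed, are in the scene too. Leave any blue or yellow look-alike of the parcel alone.

How it is judged:
By the outcome, as a careful person would: the job done as asked, in the order asked, and still so for the second after the job is handed in, with the robot touching nothing.
It also fails if it takes over 58 s, if anything falls off the work surface, if the arm or the gripper's body presses on something with over 40 N, if the wrist force passes 120 N, or if a joint passes its speed limit or range.

## Working session

There is one attempt and no reset: what is moved stays moved. The work goes in short steps, each a Python script; the robot and the scene stay as the last script left them, time stands still between calls to the robot, and variables do not carry over. Pictures are saved under pics/ and viewed, at most 10 in all, crops included, and the job is handed in when it is done.

```bash
mkdir -p pics; ls; python3 - <<'E'
from plant import arm
import cv2
for n in("scene","top"):
    cv2.imwrite(f"pics/{n}0.png",arm.grab_frame(n)); print(n,arm.camera_info(n))
print(arm.camera_info("wrist"),arm.get_ee_rot(),arm.get_t())
E
```

```text
pics
scene {'fx': 557.3945785986398, 'fy': 557.3945785986398, 'cx': 320.97744629500824, 'cy': 236.03834090938525, 'position': array([0.98405485, 0.9984111 , 1.1973917 ]), 'attitude': array([0.24898881, 0.10059303, 0.38169598, 0.88441721])}
top {'fx': 544.1804615133913, 'fy': 544.1804615133913, 'cx': 313.3299162146448, 'cy': 238.98771860713427, 'position': array([0.35816297, 0.08041256, 1.64553856]), 'attitude': array([ 0.71089871,  0.02861089, -0.02685232, -0.70219897])}
{'fx': 409.7110903202663, 'fy': 409.7110903202663, 'cx': 318.20527334275647, 'cy': 238.29780768845373, 'T_tool_cam': array([[-1.15575990e-04,  9.49773872e-01,  3.12937020e-01,
         8.06764371e-02],
       [ 9.99999471e-01,  4.29595772e-04, -9.34510436e-04,
        -1.51776211e-04],
       [-1.02201002e-03,  3.12936747e-01, -9.49773419e-01,
        -1.42747713e-01],
       [ 0.00000000e+00,  0.00000000e+00,  0.00000000e+00,
         1.00000000e+00]])} [-3.30680392e-04  1.81396005e-01  9.83409658e-01 -9.08537175e-04] 0.1
```

View pics/scene0.png

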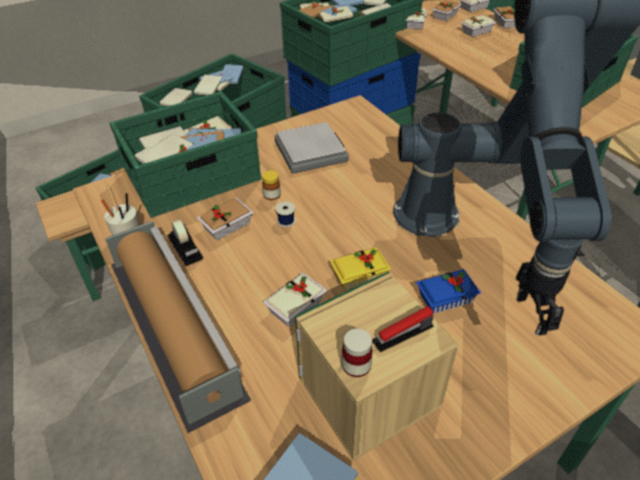

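View pics/top0.png

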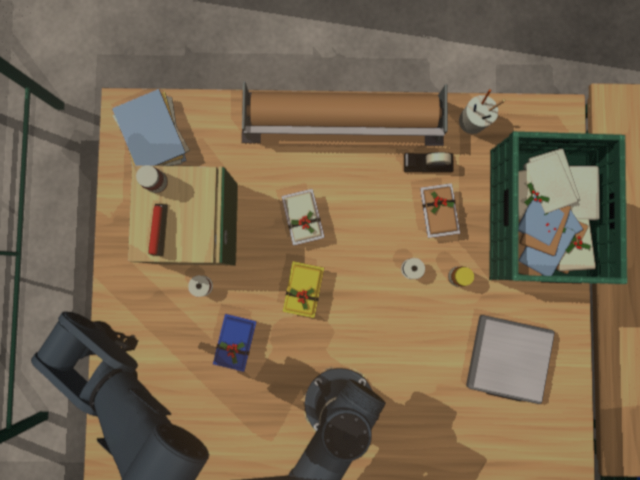

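Top view: the cream parcel is at (303,217). Possible confusions are the yellow look-alike (303,290), the blue one (235,343) and the brown gift (440,210). The cupboard is at (183,215) with its door on the right side (x≈237, rows 168–265), and its free edge is at the bottom. I choose the cream one and check it in a close crop.

```bash
cat > h.py <<'E'
import numpy as np, cv2
from scipy.spatial.transform import Rotation as R
from plant import arm
def rot(q): return R.from_quat([q[1],q[2],q[3],q[0]]).as_matrix()
def ray(n,px,z,ci=None):
    "pixel(s) -> world points on the plane at height z"
    c=ci or arm.camera_info(n); px=np.atleast_2d(px).astype(float)
    d=np.c_[(px[:,0]-c['cx'])/c['fx'],-(px[:,1]-c['cy'])/c['fy'],-np.ones(len(px))]@rot(c['attitude']).T
    p=np.array(c['position']); return p+d*((z-p[2])/d[:,2])[:,None]
def wristcam():
    c=dict(arm.camera_info("wrist")); T=c['T_tool_cam']; Rt=rot(arm.get_ee_rot())
    c['position']=np.array(arm.get_ee_pos())+Rt@T[:3,3]
    q=R.from_matrix(Rt@T[:3,:3]).as_quat(); c['attitude']=np.r_[q[3],q[:3]]; return c
def proj(n,P,ci=None):
    c=ci or arm.camera_info(n); v=(np.atleast_2d(P)-c['position'])@rot(c['attitude'])
    return np.c_[c['cx']+c['fx']*v[:,0]/-v[:,2],c['cy']-c['fy']*v[:,1]/-v[:,2]]
E
python3 - <<'E'
from h import *
im=cv2.imread("pics/top0.png")
a=cv2.resize(im[150:350,120:345],None,fx=3.0,fy=3.0,interpolation=cv2.INTER_CUBIC); cv2.imwrite("pics/crop1.png",a)
np.set_printoptions(precision=4,suppress=True)
hsv=cv2.cvtColor(im,cv2.COLOR_BGR2HSV)
for n,px,z in [("parcel",(303,217),.06),("yellow",(303,290),.06),("blue",(235,343),.06),("gift",(440,210),.06),("redspool",(199,286),.055),("navy",(414,268),.055),("honey",(462,276),.085),("cupb corners",(130,168),.25),("",(130,262),.25),("",(216,264),.25),("",(220,168),.25)]: print(n,ray("top",px,z)[0])
m=((hsv[...,1]<70)&(hsv[...,2]>110)).astype('uint8'); 
m[:180]=0;m[255:]=0;m[:,:275]=0;m[:,335:]=0
cs,_=cv2.findContours(m,cv2.RETR_EXTERNAL,cv2.CHAIN_APPROX_NONE); c=max(cs,key=cv2.contourArea)
print(cv2.contourArea(c),cv2.boxPoints(cv2.minAreaRect(c)))
E
```

```text
parcel [0.5471 0.1162 0.06  ]
yellow [0.334  0.1133 0.06  ]
blue [0.1796 0.307  0.06  ]
gift [ 0.5726 -0.2854  0.06  ]
redspool [0.3417 0.4165 0.055 ]
navy [ 0.4018 -0.2097  0.055 ]
honey [ 0.3799 -0.3414  0.085 ]
cupb corners [0.6472 0.5636 0.25  ]
 [0.4029 0.5542 0.25  ]
 [0.4005 0.3333 0.25  ]
 [0.65   0.3295 0.25  ]
772.0 [[281.1765 195.7059]
 [312.0001 188.    ]
 [319.1765 216.7059]
 [288.353  224.4117]]
```

View pics/crop1.png

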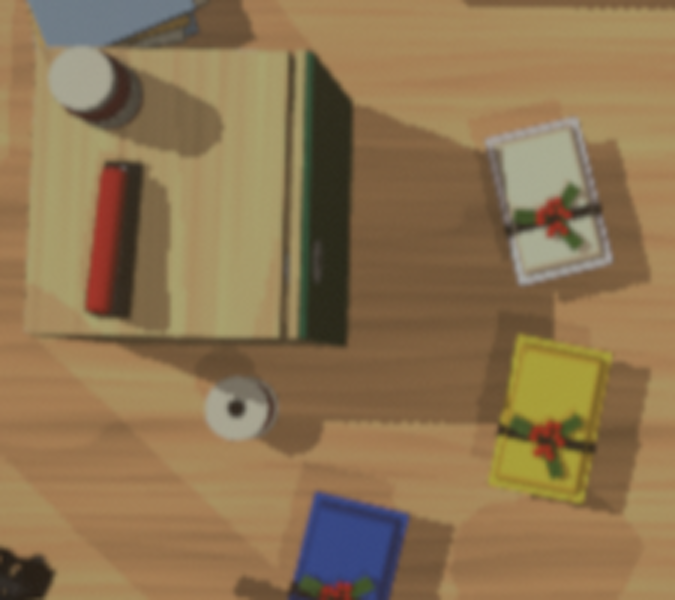

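The crop shows the cream parcel with rim corners at top px (282,196), (312,190), (324,237), (293,245). The dark gap line between cupboard and door runs from (217,167) to (214,263), and the steel plate shows at about (226,236). The choice of the cream parcel is confirmed.

```bash
python3 - <<'E'
from h import *
np.set_printoptions(precision=4,suppress=True)
P=ray("top",np.array([(282.3,195.7),(312.3,189.7),(323.7,237.3),(293.3,244.7)]),.06)[:,:2]
print(P,P.mean(0),np.linalg.norm(np.diff(P,axis=0),axis=1))
cr=lambda x,y:(120+x/3,150+y/3)
for n,p,z in [("far gap",(292,52),.25),("near gap",(284,338),.25),("door top far front",(313,50),.248),("door top near front",(301,341),.248),("cup back far",(35,47),.25),("cup back near",(26,333),.25),("plate",(317,262),.205)]: print(n,ray("top",cr(*p),z)[0])
print(arm.get_t())
E
```

```text
[[0.6094 0.178 ]
 [0.6283 0.09  ]
 [0.4881 0.0549]
 [0.4653 0.1434]] [0.5478 0.1166] [0.09   0.1445 0.0914]
far gap [0.6517 0.3365 0.25  ]
near gap [0.4039 0.3368 0.25  ]
door top far front [0.6541 0.3187 0.248 ]
door top near front [0.4015 0.3226 0.248 ]
cup back far [0.6534 0.5595 0.25  ]
cup back near [0.4054 0.5577 0.25  ]
plate [0.473  0.3176 0.205 ]
0.1
```

```bash
cat >> h.py <<'E'
def down(u):
    "tool pointing down, its x along the horizontal direction u"
    x=np.r_[u,0]/np.linalg.norm(u); z=np.array([0,0,-1.]); q=R.from_matrix(np.c_[x,np.cross(z,x),z]).as_quat()
    return np.r_[q[3],q[:3]]
E
python3 - <<'E'
from h import *
u=np.array([.238,-.971]); c=np.array([.5478,.1166]); q=down(u); s=c-u*.0885
P=lambda xy,z:np.r_[xy,z]
print(arm.solve_ik(P(s,.016),q))
arm.line_to(np.array([.223,.584,.40]),v=.25)
arm.goto(P(s,.36),q)
arm.line_to(P(s,.10),v=.25); arm.line_to(P(s,.016),v=.1)
f=arm.get_force()
print(arm.line_to(P(s+u*.17,.016),v=.07,stop_force=15), arm.get_ee_pos(),f,arm.get_force(),arm.get_t())
arm.line_to(P(s+u*.14,.016),v=.1); arm.line_to(P(s+u*.10,.33),v=.3)
arm.close_gripper(20)
cv2.imwrite("pics/top1.png",arm.grab_frame("top")); print(arm.get_t(),arm.get_opening())
E
```

```text
NoneTraceback (most recent call last):
  File "<stdin>", line 6, in <module>
plant.Unreachable: the arm cannot take that pose within its joint ranges
```

```bash
python3 - <<'E'
from h import *
np.set_printoptions(precision=2,suppress=True)
print(arm.get_ee_pos(),arm.get_q())
s=[.5267,.2025]
for z in (.016,.1,.2,.3,.36):
  r=[]
  for a in range(-180,180,15):
    t=np.radians(a); j=arm.solve_ik(np.r_[s,z],down([np.cos(t),np.sin(t)]))
    if j is not None: r.append((a,round(float(j[5]),2),round(float(j[4]),2)))
  print(z,r)
E
```

```text
[0.22 0.58 0.4 ] [ 1.03  0.39  1.2  -0.    1.55 -0.18]
0.016 [(-180, -1.4, 0.64), (-165, -1.66, 0.64), (-150, -1.93, 0.64), (-135, -2.19, 0.64), (-120, -2.45, 0.64), (-105, -2.71, 0.64), (-60, 2.79, 0.64), (-45, 2.53, 0.64), (-30, 2.26, 0.64), (-15, 2.0, 0.64), (0, 1.74, 0.64), (15, 1.48, 0.64), (30, 1.22, 0.64), (45, 0.95, 0.64), (60, 0.69, 0.64), (75, 0.43, 0.64), (90, 0.17, 0.64), (105, -0.09, 0.64), (120, -0.35, 0.64), (135, -0.62, 0.64), (150, -0.88, 0.64), (165, -1.14, 0.64)]
0.1 [(-180, -1.4, 0.81), (-165, -1.66, 0.81), (-150, -1.93, 0.81), (-135, -2.19, 0.81), (-120, -2.45, 0.81), (-105, -2.71, 0.81), (-60, 2.79, 0.81), (-45, 2.53, 0.81), (-30, 2.26, 0.81), (-15, 2.0, 0.81), (0, 1.74, 0.81), (15, 1.48, 0.81), (30, 1.22, 0.81), (45, 0.95, 0.81), (60, 0.69, 0.81), (75, 0.43, 0.81), (90, 0.17, 0.81), (105, -0.09, 0.81), (120, -0.35, 0.81), (135, -0.62, 0.81), (150, -0.88, 0.81), (165, -1.14, 0.81)]
0.2 [(-180, -1.4, 1.04), (-165, -1.66, 1.04), (-150, -1.93, 1.04), (-135, -2.19, 1.04), (-120, -2.45, 1.04), (-105, -2.71, 1.04), (-60, 2.79, 1.04), (-45, 2.53, 1.04), (-30, 2.26, 1.0
[... 407 characters left out ...]
 1.27), (-30, 2.26, 1.27), (-15, 2.0, 1.27), (0, 1.74, 1.27), (15, 1.48, 1.27), (30, 1.22, 1.27), (45, 0.95, 1.27), (60, 0.69, 1.27), (75, 0.43, 1.27), (90, 0.17, 1.27), (105, -0.09, 1.27), (120, -0.35, 1.27), (135, -0.62, 1.27), (150, -0.88, 1.27), (165, -1.14, 1.27)]
0.36 [(-180, -1.4, 1.41), (-165, -1.66, 1.41), (-150, -1.93, 1.41), (-135, -2.19, 1.41), (-120, -2.45, 1.41), (-105, -2.71, 1.41), (-60, 2.79, 1.41), (-45, 2.53, 1.41), (-30, 2.26, 1.41), (-15, 2.0, 1.41), (0, 1.74, 1.41), (15, 1.48, 1.41), (30, 1.22, 1.41), (45, 0.95, 1.41), (60, 0.69, 1.41), (75, 0.43, 1.41), (90, 0.17, 1.41), (105, -0.09, 1.41), (120, -0.35, 1.41), (135, -0.62, 1.41), (150, -0.88, 1.41), (165, -1.14, 1.41)]
```

```bash
python3 - <<'E'
from h import *
u=np.array([.238,-.971]); c=np.array([.5478,.1166]); q=down(-u); s=c-u*.0765
P=lambda xy,z:np.r_[xy,z]
arm.goto(P(s,.38),q)
arm.line_to(P(s,.10),v=.25); print(arm.line_to(P(s,.016),v=.1,stop_force=8))
f=arm.get_force()
print(arm.line_to(P(s+u*.16,.016),v=.07,stop_force=15), arm.get_ee_pos(),f,arm.get_force(),arm.get_t())
arm.line_to(P(s+u*.13,.016),v=.1); arm.line_to(P(s+u*.08,.33),v=.3)
arm.close_gripper(20)
cv2.imwrite("pics/top1.png",arm.grab_frame("top")); print(arm.get_t(),arm.get_opening())
E
```

```text
False
False [0.56760886 0.03565144 0.01601286] [ 0.17510794 -0.7641718  -0.47765455] [-0.57187175  2.91676521  2.78088171] 7.4333
9.9083 -1.8134092986185974e-05
```

View pics/top1.png

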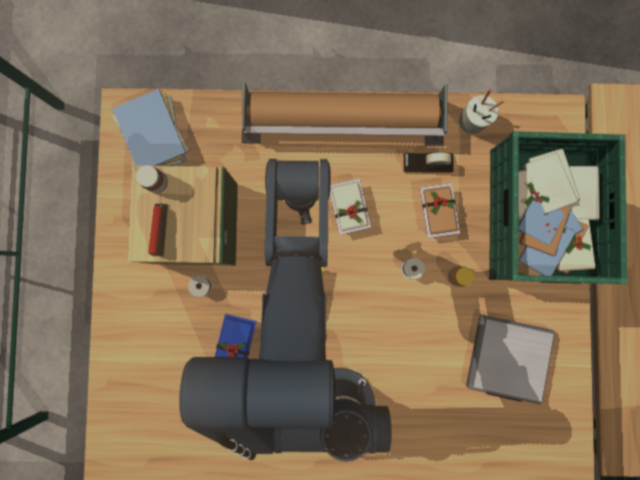

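The parcel now has rim corners at px (331,187), (358,180), (370,228), (343,235). Its nearest corner is about 0.30 m from the hinge line, so it is clear; the bystanders have not moved. Next, the press.

```bash
python3 - <<'E'
from h import *
q=down([0,1.]); x,z=.473,.203
arm.goto(np.array([x,.235,.30]),q)
arm.line_to([x,.235,z],v=.2); arm.line_to([x,.275,z],v=.15)
f0=arm.get_force()
hit=arm.line_to([x,.33,z],v=.02,stop_force=16)
print(hit,arm.get_ee_pos(),f0,arm.get_force(),arm.get_t())
arm.line_to([x,.185,z],v=.2); arm.pause(.6)
arm.line_to([x-.02,.14,.36],v=.3)
cv2.imwrite("pics/top2.png",arm.grab_frame("top")); cv2.imwrite("pics/sc2.png",arm.grab_frame("scene"));print(arm.get_t())
a=cv2.imread("pics/top2.png")[130:310,110:300]; b=cv2.imread("pics/sc2.png")[230:410,240:430]
cv2.imwrite("pics/c2.png",cv2.resize(np.hstack([a,b]),None,fx=2.1,fy=2.1,interpolation=cv2.INTER_CUBIC))
E
```

```text
True [0.47241945 0.30728166 0.2027684 ] [-0.01579483  0.76090301  0.10345816] [ 0.66338454 -6.23933887  2.65117789] 13.3417
15.5083
```

View pics/c2.png

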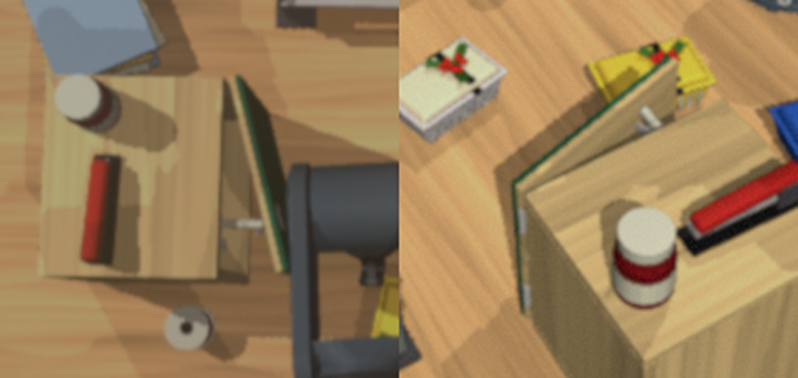

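The door stands ajar: the back-face corner at its free edge is at about px (242,259) in the top view, and the plunger is visible in the gap. Next I insert the closed fingers and swing the door open.

```bash
python3 - <<'E'
from h import *
q=down([0,1.]); H=np.array([.653,.334]); z=.205
print(ray("top",(242.4,258.6),.248))
arm.goto(np.array([.415,.304,.36]),q)
arm.line_to([.415,.304,.26],v=.25)
if arm.line_to([.415,.304,z],v=.1,stop_force=6): print("blocked",arm.get_ee_pos(),arm.get_force())
else:
  for th in np.linspace(.3,1.55,9):
    p=H-.232*np.array([np.cos(th),np.sin(th)])+.0145*np.array([-np.sin(th),np.cos(th)])
    if arm.line_to([*p,z],v=.1,stop_force=12): print("stop",th,arm.get_force()); break
  print(arm.get_ee_pos(),arm.get_force(),arm.get_t())
  p=np.array(arm.get_ee_pos()); arm.line_to(p+[-.06,0,0],v=.15); arm.line_to(p+[-.10,0,.20],v=.3)
  arm.goto([.40,.30,.45],q)
cv2.imwrite("pics/top3.png",arm.grab_frame("top"));print(arm.get_t())
E
```

```text
[[0.41523723 0.26618573 0.248     ]]
[0.63279472 0.10252799 0.20466231] [-0.32885563 -0.71056532  0.58361394] 22.025
24.425
```

View pics/top3.png

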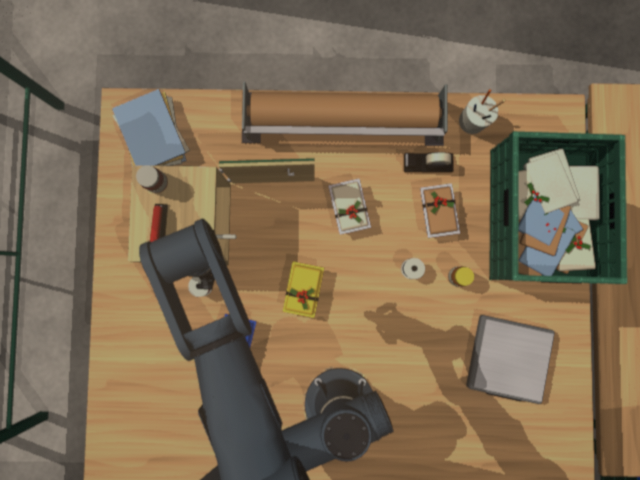

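The door now runs from px (220,162) to (314,160) and is square to the cupboard within about 0.03 rad. The parcel is untouched since the push, with a gap to the door, and the other things are in place.

```bash
python3 -c "
from plant import arm
print(arm.finish_job(),arm.get_t())"
```

```text
the job is handed in; nothing more can be done
the job is handed in; nothing more can be done
```

The job is handed in at about 24 s on the robot's clock: parcel slid clear of the swing, catch released, door pushed open to about square, and nothing else seen to have moved (blue look-alike mostly hidden by the arm in the last picture).

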